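Run the arbor press ram down with its star wheel

ROBOT

A 7-joint arm with a two-finger parallel gripper is mounted at the origin on a cart in front of the work surface, level with it; the furniture and walls round the work are solid. World frame = base frame: x ahead of the robot, y to its left, z up, the work surface at z = 0. Lengths are in m, angles in rad, forces in N, time in s.
With the tool pointing down it reaches from about 0.425 to 0.875 m from the base axis. Payload 9.9 kg.
Tool frame: the origin (TCP) lies midway between the tips of the shut fingers; the grasp point (between the pads) lies 19 mm behind it; z points along the fingers, x is the direction in which the jaws open and shut, and the axes are right-handed (so a half turn about z gives the same grasp; the last joint's range is limited). The gripper opens to 85 mm and grips with 20 to 120 N. Pads are 22 mm wide; open, the fingers measure 114 mm over their backs; the gripper's body (76 mm by 85 mm) begins 54 mm behind the grasp point. The pads swing forward as they close: fully open they stand 13 mm farther back than shut.
Start: joints at [1.12, 0.576, 0.025, 1.437, -0.015, 1.129, -0.057], TCP at [0.242, -0.63, 0.231] pointing down, gripper open.
Joint ranges: [-2.76, 2.76], [-0.34, 2.15], [-1.52, 1.57], [0.19, 2.46], [-1.09, 4.23], [0.17, 1.99], [-2.82, 2.82]. Speed limits (rad/s): [2.22, 2.22, 3.01, 3.01, 3.14, 3.14, 3.14].

INTERFACE

Orientations are given as a unit quaternion [x, y, z, w].
In Python, from cell import manip, kinematics, optics, get_clock, get_q, get_joint_velocities, get_tau, get_tcp_pos, get_tcp_rot, get_wrist_force, get_moment, get_finger_gap gives the robot as it stands. Calls block until the motion is done:
- manip.move_to(position, orientation): joint-space move of the TCP to a pose.
- manip.line_to(position, feed=0.15, ori=None): straight line of the TCP; ori=None keeps the orientation; feed is the mean speed in m/s.
- manip.set_joints(angles): joint-space move.
- manip.ungrasp() and manip.close(grasp_force=None): open the fingers fully, or close them until they stop; grasp_force is the grip in N (None keeps the last).
- manip.dwell(seconds).
- kinematics.solve_ik(position, orientation): joint angles nearest the present ones, or None.
- optics.snapshot(name): name is "scene" or "top"; returns a dict with "color" (400x640x3 uint8, red, green, blue), "z_map" (400x640 float32, m along the optical axis (not along the pixel's ray), 0 where there is no reading), "intrinsics" (3x3 intrinsics, pixels), "D" ([k1, k2, p1, p2, k3] as OpenCV has them; the pictures are not rectified), "rvec" (rotation vector, rad) and "tvec" (3), from world to camera coordinates, as OpenCV has them. Camera axes: x right, y down, z forward; pixel columns grow to the right and rows downward; lengths in m; the calibration is good to about 2 mm. A picture is of the moment at which its call begins.
A pose or a line that the arm cannot do raises manip.PlanningError and nothing moves.
- manip.job_done(): hands the job in, once; it reports no verdict.
Readings, each from a call of its own:
- get_clock(): time.
- get_q(): joint angles.
- get_joint_velocities(): joint speeds.
- get_tau(): joint torques, N m.
- get_tcp_pos(): TCP position.
- get_tcp_rot(): TCP orientation.
- get_wrist_force(): force on the tool from outside, world axes, zero at the start.
- get_moment(): the same for the moment, N m.
- get_finger_gap(): finger opening in m.
Only numpy, scipy, OpenCV 4.12 (cv2) and the standard library are available. Lean on these libraries where they do the work, as an engineer would, in place of code of your own. Each camera call takes 0.05 s, during which the arm holds its last target.

TASK

On the bench behind the lathe, bring the ram of the small arbor press down over the brass gear on its anvil by pushing the press's six-spoked star wheel round by its spokes, the top of the wheel going to the right; do not push on the ram itself. Stop with the ram's nose just above the gear, within about 10 mm, without touching the gear; leave the gear where it lies and the oil bottle standing.

Things in the scene. Friction and masses are not known exactly. Their poses are not given: they have to be found in the camera images.
- arbor_press: grey C-frame press fixed to the bench, foot 84 (x) x 180 (y) mm. Origin: centre of the underside; z up, x away from the robot to the wall (80 mm behind), y left. Column at y +39 to +89 mm, ram at y -34 mm, head x -25 to +25, top z 229; gear top z 77. The lathe stands in front of it: tool post 195 mm high, tailstock 255 mm, headstock at the left 330 mm.
- star_wheel (a joint): turn of the star wheel in rad, 0 to 3.8, about x of the press; grows as the top of the wheel goes right (-y of the press, clockwise seen from the robot). Each rad lowers the ram 24 mm. At 0 one spoke points straight up. Gap between ram and gear = 82 mm - 24 mm x value; contact at 3.42. Starts at 0.03 to 1.15. Stays where it is left (friction about 0.22 N m), hardly coasts.
- wheel_hub (a point): centre of the star wheel, which stands upright in the y-z plane of the press, 60 mm in front of its middle, 200 mm above its underside. Six straight steel spokes, 60 degrees apart, 10 mm thick, each with a black ball 18 mm across, centred 85 mm from the hub; hub disc 38 mm. The wheel reaches 94 mm above the hub, the press head behind it 29 mm, the ram's top up to 85 mm.
- ram_nose (a point): centre of the lower end of the square 20 mm steel ram, a round nose 14 mm across; it points straight down above the gear.
- gear: brass gear 42 mm across, 10 mm high, lying loose and flat on a beech packing block (61 x 92 x 22 mm) on the anvil, under the ram. Origin: centre of its underside.
- oil_bottle: bystander: upright plastic oil bottle with red spout, 41 mm across, 118 mm high, standing free about 140 mm to the left of the press's middle. Origin: centre of its underside.
Mind the look-alikes: they are no part of the job. What is shaped like the gear but turquoise is not meant.

How it is judged:
At the end, for the whole second after the job is handed in: The ram's nose rests above the gear with a gap of 0 to 11.5 mm, the star wheel stands still, the gear lies flat within 10 mm of where it was, and the oil bottle stands upright (velocity of joint star_wheel between -0.1 and 0.1 rad/s and z of ram_nose in the frame of gear between 0.01 and 0.0215 m and distance of gear from where it was at the start of the episode below 0.01 m and angle between gear's own z axis and vertical below 0.17 rad and angle between oil_bottle's own z axis and vertical below 0.3 rad); the robot touches nothing.
It fails at once if the ram touches the gear (over 1 N) (contact force between ram and gear above 1 N).
It fails at once if the oil bottle is knocked over (angle between oil_bottle's own z axis and vertical above 0.5 rad).
It fails at once if the gripper pushes on the ram itself (over 3 N) (contact force between the fingers and ram above 3 N).
It fails at once if the arm pushes on the ram itself (over 3 N) (contact force between the arm and ram above 3 N).
It also fails if it takes over 61 s, if anything falls off the work surface, if the arm or the gripper's body presses on something with over 40 N, if the wrist force passes 120 N, or if a joint passes its speed limit or range.

## Working session

There is one attempt and no reset: what is moved stays moved. The work goes in short steps, each a Python script; the robot and the scene stay as the last script left them, time stands still between calls to the robot, and variables do not carry over. Pictures are saved under pics/ and viewed, and the job is handed in when it is done.

```bash
mkdir -p pics; ls; python3 - <<'E'
from cell import *
import cv2,numpy as np
for n in ("scene","top"):
    s=optics.snapshot(n); cv2.imwrite(f"pics/{n}0.png",s["color"][:,:,::-1]); np.savez(f"{n}0.npz",**s)
    R=cv2.Rodrigues(np.array(s["rvec"]))[0]; print(n,-R.T@np.array(s["tvec"]).ravel(),R[2])
    print(s["intrinsics"],s["D"])
print(get_clock(),get_tcp_pos(),get_tcp_rot(),get_finger_gap())
E
```

```text
pics
scene [0.03632511 0.56195842 0.7517233 ] [ 0.60913395 -0.42325366 -0.67068038]
[[431.96485806   0.         319.58823965]
 [  0.         431.96485806 199.14364884]
 [  0.           0.           1.        ]] [0.01065311 0.         0.         0.         0.        ]
top [0.44351658 0.19388718 0.98629641] [ 0.19551257 -0.00405875 -0.9806928 ]
[[402.28981692   0.         318.23217968]
 [  0.         402.28981692 196.5932659 ]
 [  0.           0.           1.        ]] [-0.08122824  0.          0.          0.          0.        ]
0.1 [ 0.24193626 -0.62971818  0.23053979] [ 8.24213872e-01 -5.66278157e-01 -6.22292046e-04 -3.93144604e-04] 0.08571921456229006
```

View pics/scene0.png

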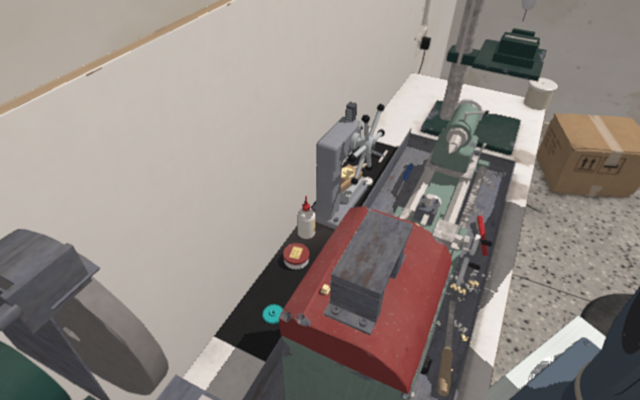

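View pics/top0.png

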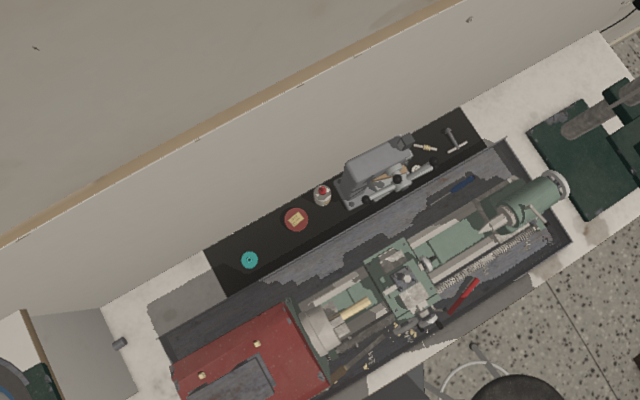

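```bash
cat > h.py <<'E'
import numpy as np,cv2
def load(n): return dict(np.load(n))
def cam(s): 
    return cv2.Rodrigues(np.array(s["rvec"],float))[0],np.array(s["tvec"],float).ravel()
def cloud(s):
    R,t=cam(s);z=s["z_map"];h,w=z.shape
    uv=np.stack(np.meshgrid(np.arange(w),np.arange(h)),-1).reshape(-1,1,2).astype(float)
    n=cv2.undistortPoints(uv,s["intrinsics"],s["D"]).reshape(h,w,2)
    P=np.dstack([n*z[...,None],z]); return (P-t)@R
def proj(s,p):
    return cv2.projectPoints(np.array(p,float).reshape(-1,1,3),np.array(s["rvec"]),np.array(s["tvec"]),s["intrinsics"],s["D"])[0].reshape(-1,2)
def crop(s,x0,y0,x1,y1,k,f):
    cv2.imwrite(f,cv2.resize(s["color"][y0:y1,x0:x1,::-1],None,fx=k,fy=k,interpolation=cv2.INTER_CUBIC))
E
python3 - <<'E'
from h import *
s=load("scene0.npz");t=load("top0.npz")
crop(s,290,80,410,240,5*0.75,"pics/s1.png") if 0 else crop(s,290,90,410,210,5,"pics/s1.png")
crop(t,310,110,470,220,5,"pics/t1.png")
C=cloud(t); S=cloud(s)
for (u,v) in [(322,190),(322,200),(370,160),(345,205),(250,260),(295,219)]: print('t',u,v,C[v,u].round(3))
for (u,v) in [(307,202),(345,140),(365,119),(381,106),(330,150),(345,215)]: print('s',u,v,S[v,u].round(3))
E
```

```text
t 322 190 [0.634 0.182 0.106]
t 322 200 [0.619 0.181 0.067]
t 370 160 [0.667 0.09  0.233]
t 345 205 [0.617 0.124 0.012]
t 250 260 [0.482 0.354 0.013]
t 295 219 [0.58  0.246 0.026]
s 307 202 [0.634 0.181 0.102]
s 345 140 [0.641 0.08  0.227]
s 365 119 [0.61  0.057 0.287]
s 381 106 [ 0.649 -0.02   0.274]
s 330 150 [0.633 0.124 0.222]
s 345 215 [0.392 0.269 0.306]
```

View pics/s1.png

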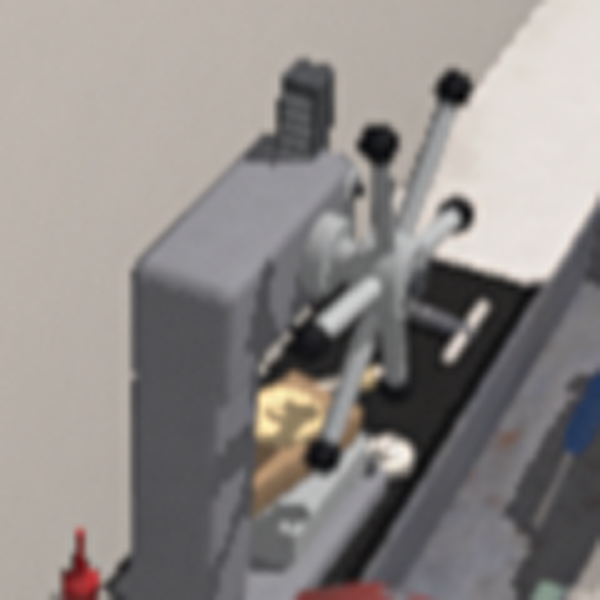

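View pics/t1.png

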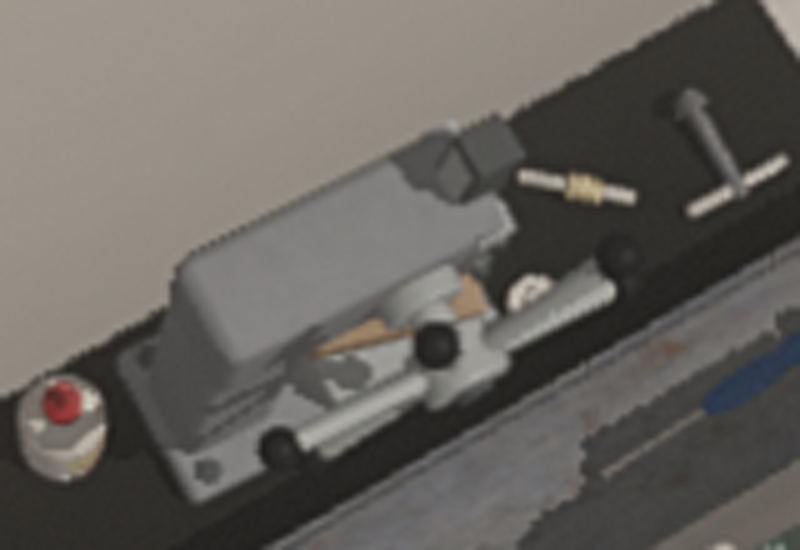

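```bash
cat >> h.py <<'E'
def T(p):
    x,y,z,a=p[:4]; c,s=np.cos(a),np.sin(a)
    return lambda q:(np.atleast_2d(q)@np.array([[c,s,0],[-s,c,0],[0,0,1]]))+[x,y,z]
def balls(p,th,r=.085):
    a=th+np.arange(6)*np.pi/3
    return T(p)(np.c_[np.full(6,-.06),-r*np.sin(a),.2+r*np.cos(a)])
E
cat > fit.py <<'E'
from h import *
from scipy.optimize import least_squares
s=load("scene0.npz");t=load("top0.npz")
A=(np.array([(378,144),(454,87),(457,214),(397,383),(322,454),(312,335)])+.5)/5-.5+[290,90]
B=(np.array([(436,344),(618,256),(281,448)])+.5)/5-.5+[310,110]
# 1: scene alone/top alone joint
def f(p):
    b=balls(p[:4],p[4]); return np.r_[(proj(s,b)-A).ravel(),(proj(t,b[[0,1,5]])-B).ravel()]
r=least_squares(f,[.65,.07,0,.45,0.1]); 
print(r.x.round(4),r.fun.reshape(-1,2).round(1),np.degrees(r.x[3]))
np.save("p.npy",r.x)
p=r.x
# foot check: point cloud in press frame
for S in (s,t):
    C=cloud(S); c,q=np.cos(p[3]),np.sin(p[3]); d=C-[p[0],p[1],p[2]]
    L=np.dstack([c*d[...,0]+q*d[...,1],-q*d[...,0]+c*d[...,1],d[...,2]])
    m=(abs(L[...,0])<.05)&(abs(L[...,1])<.12)&(L[...,2]>.215)&(L[...,2]<.24)
    print('head',m.sum(),np.percentile(L[m],[2,50,98],axis=0).round(3))
    m=(L[...,0]<-.03)&(L[...,0]>-.2)&(abs(L[...,1])<.25)&(L[...,2]<.03)
    print('bench z',np.percentile(C[m][:,2],[5,50,95]))
    m=(L[...,0]<0.02)&(L[...,0]>-.06)&(L[...,1]>.1)&(L[...,1]<.18)&(L[...,2]>.03); print('bottle',np.percentile(L[m],[5,50,95],axis=0).round(3),np.percentile(C[m],[5,50,95],axis=0).round(3)) if m.sum() else 0
# lathe extents: heights in world in L frame grid
    for y0 in np.arange(-.3,.3,.06):
        row=[]
        for x0 in np.arange(-.36,-.06,.04):
            m=(abs(L[...,0]-x0-.02)<.02)&(abs(L[...,1]-y0-.03)<.03); row.append(f"{C[m][:,2].max():.2f}" if m.sum()>2 else ' -- ')
        print(f"{y0:.2f}",*row)
E
python3 fit.py
```

```text
[ 0.683   0.0526  0.0024  0.4804 -0.3238] [[ 0.3 -0.5]
 [-0.   0.2]
 [-0.1 -0.1]
 [-0.3  0. ]
 [ 0.3 -0.3]
 [-0.4  0.7]
 [ 0.1  0. ]
 [ 0.2 -0. ]
 [-0.3  0. ]] 27.524837054501724
head 938 [[-0.029 -0.032  0.216]
 [-0.007  0.035  0.228]
 [ 0.021  0.091  0.235]]
bench z [0.0007384  0.00510657 0.02353885]
bottle [[-0.002  0.132  0.034]
 [ 0.01   0.146  0.063]
 [ 0.019  0.158  0.098]] [[0.615 0.171 0.036]
 [0.623 0.187 0.066]
 [0.634 0.2   0.101]]
-0.30 0.01 0.05 0.20 0.22 0.21 0.01 0.01 0.06
-0.24 0.01 0.14 0.25 0.24 0.21 0.07 0.02 0.06
-0.18 0.02 0.04 0.20 0.21 0.21 0.02 0.02 0.06
-0.12 0.03 0.05 0.06 0.19 0.06 0.01 0.01 0.20
-0.06 0.03 0.05 0.06  --  0.06 0.01 0.06 0.27
0.00 0.11 0.11 0.14 0.14 0.11  --  0.06 0.29
0.06 0.12 0.11 0.18 0.19 0.11  --   --  0.23
0.12 0.08 0.08 0.16 0.19  --   --   --   -- 
0.18 0.02  --   --   --   --   --   --  0.00
0.24 0.04  --   --   --   --   --   --  0.01
head 1637 [[-0.031 -0.036  0.217]
 [-0.005  0.026  0.23 ]
 [ 0.023  0.087  0.234]]
bench z [0.00243842 0.00655418 0.01143779]
bottle [[-0.001  0.121  0.039]
 [ 0.01   0.138  0.071]
 [ 0.019  0.153  0.1  ]] [[0.617 0.164 0.041]
 [0.628 0.179 0.073]
 [0.639 0.195 0.102]]
-0.30 0.02 0.05 0.21 0.22 0.21 0.07 0.01 0.06
-0.24 0.01 0.14 0.25 0.24 0.21 0.08 0.03 0.06
-0.18 0.02 0.05 0.21 0.22 0.21 0.04 0.02 0.06
-0.12 0.04 0.06 0.07 0.19 0.07 0.01 0.01 0.28
-0.06 0.03 0.06 0.07 0.12 0.07 0.01 0.06 0.28
0.00 0.11 0.11 0.17 0.17 0.11 0.08 0.06 0.29
0.06 0.12 0.11 0.18 0.19 0.11 0.01 0.06 0.23
0.12 0.08 0.08 0.19 0.19 0.08 0.01 0.06 0.01
0.18 0.04 0.07 0.22 0.22 0.07 0.99 0.06 0.01
0.24 0.23 0.31 0.31 0.23 0.21 0.01 0.06 0.01
```

```bash
cat > chk.py <<'E'
from h import *
from cell import *
from scipy.spatial.transform import Rotation as Ro
p=np.load("p.npy")
s=load("scene0.npz");t=load("top0.npz")
for S in (s,t):
    C=cloud(S)
    print('y\\x',*[f"{x:.1f}" for x in np.arange(-.1,1.1,.1)])
    for y0 in np.arange(.2,-1.0,-.1):
        row=[]
        for x0 in np.arange(-.1,1.1,.1):
            m=(abs(C[...,0]-x0-.05)<.05)&(abs(C[...,1]-y0-.05)<.05)&(S["z_map"]>0); row.append(f"{C[m][:,2].max():.2f}" if m.sum()>2 else ' -- ')
        print(f"{y0:.1f}",*row)
hub=T(p)([-.06,0,.2])[0]; print('hub',hub)
a=p[3]
for k in range(4):
    yaw=a+k*np.pi/2
    Rm=np.c_[[np.cos(yaw),np.sin(yaw),0],[np.sin(yaw),-np.cos(yaw),0],[0,0,-1]]
    q=Ro.from_matrix(Rm).as_quat()
    print(k,q.round(3),[None if (z:=kinematics.solve_ik(list(T(p)([-.06,y,.2+h])[0]),list(q))) is None else np.round(z,2) for y,h in((-.05,.16),(.05,.06),(-.07,.02))])
E
python3 chk.py
```

```text
y\x -0.1 0.0 0.1 0.2 0.3 0.4 0.5 0.6 0.7 0.8 0.9 1.0 1.1
0.2  --   --  0.29 0.38 0.38  --  0.03 0.55  --   --   --   --   -- 
0.1  --   --  0.05 0.31 0.32  --  0.23 0.52 0.51  --   --   --   -- 
0.0  --  0.27 0.02 0.05 0.19 0.19 0.23 0.29 0.49  --   --   --   -- 
-0.1  --  0.26 0.02 0.05 0.12 0.18 0.08 0.27 0.46 0.45  --   --   -- 
-0.2  --  0.02 0.01 0.00 0.05 0.06 0.21 0.19 0.06 0.43  --   --   -- 
-0.3  --   --  -0.12 -0.57 0.05 0.05 0.25 0.21 0.06 0.35 0.40  --   -- 
-0.4  --   --  -0.12 -0.57 0.00 0.05 0.19 0.26 0.26 0.02 0.36 0.34  -- 
-0.5  --   --  -0.12 -0.57 -0.57 0.00 0.26 0.32 0.39 0.38 0.00 0.33  -- 
-0.6  --   --   --  -0.57 -0.57 -0.57 0.26 0.40 0.40 0.26 0.02 0.30 0.28
-0.7  --   --   --  -0.56 -0.57 -0.57 0.00 0.28 0.03 0.00 0.00 0.00 0.27
-0.8  --   --   --  -0.57 -0.57 -0.57 -0.57 0.08 0.08 0.00 0.00  --  0.23
-0.9  --   --   --  -0.57 -0.57 -0.57 -0.57 0.08 0.08 0.00  --   --   -- 
y\x -0.1 0.0 0.1 0.2 0.3 0.4 0.5 0.6 0.7 0.8 0.9 1.0 1.1
0.2  --   --  0.01 0.38 0.38 0.31 0.06 0.75  --   --   --   --   -- 
0.1  --   --  0.05 0.32 0.32 0.19 0.23 0.67 0.66  --   --  
[... 902 characters left out ...]
6,  0.3 ,  1.18,  0.01]), array([ 0.31,  0.61, -0.57,  1.47,  0.34,  1.16,  0.17])]
1 [0.519 0.855 0.    0.   ] [array([ 0.56,  0.7 , -1.29,  1.25,  0.67,  1.64,  1.46]), array([ 0.5 ,  0.72, -1.29,  1.55,  0.7 ,  1.41,  1.21]), array([ 0.61,  0.84, -1.29,  1.46,  0.81,  1.44,  1.36])]
2 [-0.238  0.971  0.     0.   ] [array([-0.13,  0.47,  0.15,  1.28, -0.07,  1.4 , -2.64]), array([-0.25,  0.45,  0.09,  1.57, -0.04,  1.12, -2.81]), array([-0.17,  0.58,  0.26,  1.49, -0.16,  1.09, -2.53])]
3 [ 0.855 -0.519  0.     0.   ] [array([ 0.14,  0.48, -0.32,  1.26,  0.15,  1.42, -1.26]), array([ 0.01,  0.46, -0.32,  1.56,  0.16,  1.14, -1.43]), array([ 0.1 ,  0.57, -0.19,  1.48,  0.11,  1.11, -1.2 ])]
```

```bash
python3 - <<'E'
from r import *
manip.close()
x,y,z=get_tcp_pos()
manip.line_to([x,y,.42],feed=.25)
print(get_clock(),get_finger_gap())
manip.line_to([.42,-.2,.42],feed=.35)
print(get_clock(),get_q())
manip.move_to(W(-.065,.15),Q)
print(get_clock(),get_tcp_pos(),np.array(W(-.065,.15)),get_q(),get_wrist_force())
for n in("scene","top"):
    s=optics.snapshot(n);cv2.imwrite(f"pics/{n}1.png",s["color"][:,:,::-1])
    crop(s,*((290,30,410,210) if n=="scene" else (310,70,470,220)),3.3 if n=="scene" else 4,f"pics/{n}1c.png")
E
```

```text
1.775 0.000154877145751665
3.2583 [ 0.50240501  0.13678781 -0.18526155  1.60809534  0.02605963  1.39974541
 -0.89158367]
4.55 [0.59993575 0.08062165 0.35259501] [0.59976988 0.0824702  0.35244267] [ 0.15004426  0.43146441 -0.57901182  1.4124507   0.23690832  1.36724789
  0.04189137] [ 0.38710587 -0.80788681 -0.59906317]
```

```bash
cd pics; python3 -c "
import cv2,numpy as np
a=cv2.imread('scene1c.png');b=cv2.imread('scene1.png')
cv2.imwrite('m1.png',a)"
```

```text
(no output)
```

View pics/scene1c.png

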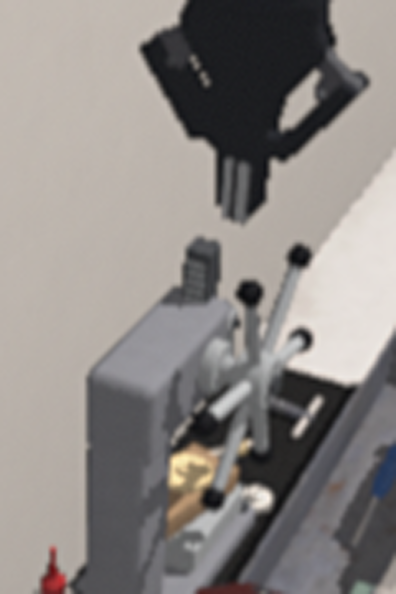

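View pics/top1.png

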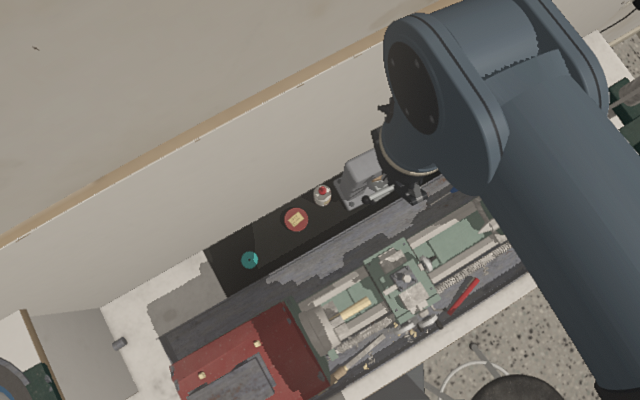

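```bash
cat >> r.py <<'E'
HW=.011
def tip(a,r=.065):
    cx=r*np.sin(a)-.005*np.cos(a); cz=r*np.cos(a)+.005*np.sin(a)
    return W(min(cx,.085*np.sin(a)-.009)-HW,cz)
def push(degs,feed=.12,r=.065):
    for d in degs:
        manip.line_to(tip(np.radians(d),r),feed=feed)
        f=get_wrist_force(); print(d,round(get_clock(),2),f.round(1) if hasattr(f,'round') else f)
        if np.linalg.norm(f)>25: print("STOP"); break
def snap(k):
    for n in("scene","top"):
        s=optics.snapshot(n);np.savez(f"{n}{k}.npz",**s);cv2.imwrite(f"pics/{n}{k}.png",s["color"][:,:,::-1])
        if n=="scene": crop(s,290,90,410,210,5,f"pics/{n}{k}c.png")
E
python3 - <<'E'
from r import *
manip.line_to(W(-.062,.060),feed=.15)
print(get_clock(),get_wrist_force())
push([-16,-5,5,15,25,35,45,52,58])
print(get_tcp_pos(),tip(np.radians(58)))
snap(2)
E
```

```text
5.4 [-0.90756788  0.21831866  0.64636533]
-16 5.71 [0.3 1.5 0.5]
-5 5.99 [-0.5  0.1  0.5]
5 6.27 [ 0.6 -0.3 -0.4]
15 6.53 [-0.3 -0.5 -0.1]
25 6.78 [ 0.8 -0.4 -0.8]
35 7.03 [-0.9 -0.9 -0.2]
45 7.28 [-0.  -0.7  0.2]
52 7.53 [-0.3  0.3 -0.4]
58 7.78 [0.1 0.  1.1]
[ 0.64903015 -0.01221655  0.2408643 ] [np.float64(0.6489748198121897), np.float64(-0.011951650969006175), np.float64(0.24112765855868065)]
```

View pics/scene2c.png

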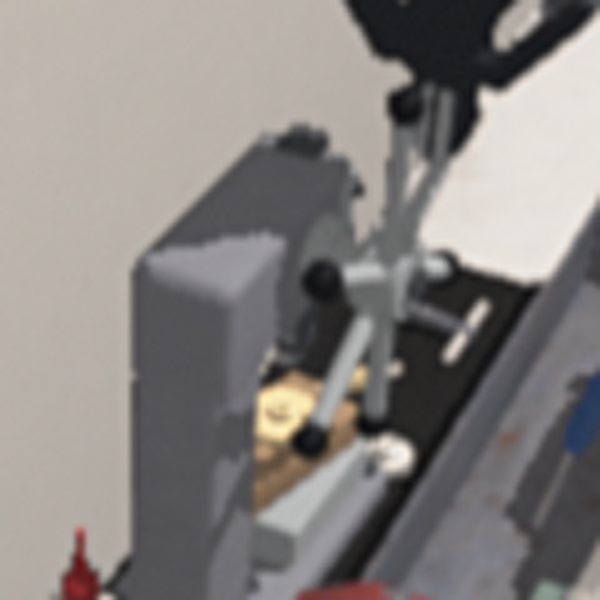

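```bash
cat > th.py <<'E'
from h import *
import sys
from scipy.optimize import least_squares
p=np.load("p.npy")
def th(pts): # dict idx->crop px, idx offset k relative angle guess
    s=load("scene0.npz")
    def f(x):
        b=balls(p[:4],x[0]); return np.concatenate([proj(s,b[i%6])[0]-((np.array(c)+.5)/5-.5+[290,90]) for i,c in pts.items()])
    r=least_squares(f,[0.]); print("theta mod60",r.x,r.fun.round(1)); return r.x[0]
E
python3 - <<'E'
from th import *
th({0:(405,103),5:(322,280),4:(311,438),3:(373,427)})
from r import *
x=get_tcp_pos(); 
manip.line_to([x[0],x[1],W(0,.125)[2]],feed=.2)
manip.line_to(W(-.045,.125),feed=.25)
print(get_clock(),get_wrist_force())
snap(3)
E
```

```text
theta mod60 [-0.01185322] [ 0.3  0.2  0.3 -0.5 -0.1 -0.  -0.1 -1.4]
8.9667 [ 0.3256709  -0.16414002 -0.2169173 ]
```

View pics/scene3c.png

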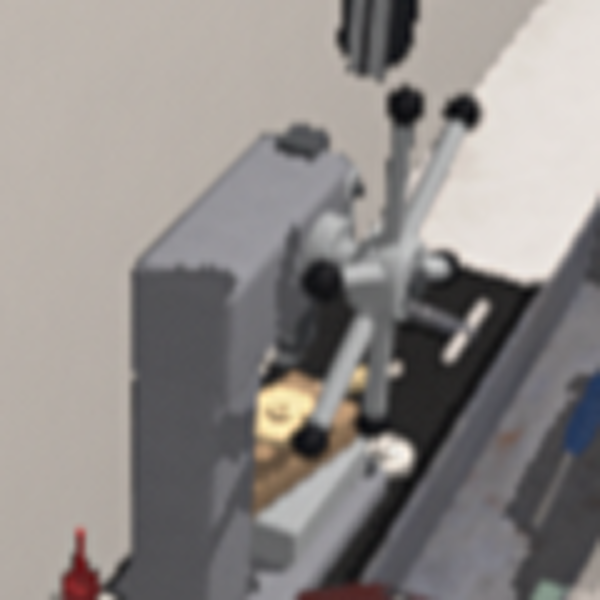

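```bash
python3 - <<'E'
from r import *
manip.line_to(W(-.038,.068),feed=.15)
push([-1,8,18,28,38,46,53,58],feed=.1)
manip.dwell(.2)
x=get_tcp_pos(); 
manip.line_to([x[0],x[1],W(0,.14)[2]],feed=.15)
manip.line_to(W(-.02,.19,-.1),feed=.25)
print(get_clock(),get_wrist_force())
snap(4)
E
```

```text
-1 9.92 [0.  0.7 0.1]
8 10.2 [-0.3 -0.4 -0.4]
18 10.47 [0.  0.6 0. ]
28 10.74 [-0.7  0.4 -0.3]
38 11.01 [ 0.3 -0.2 -0.1]
46 11.26 [0.5 0.3 0. ]
53 11.51 [ 0.2 -0.6  0.3]
58 11.76 [0.8 0.3 0.1]
13.4417 [-0.04392568 -0.18529693 -0.69017786]
```

View pics/scene4c.png

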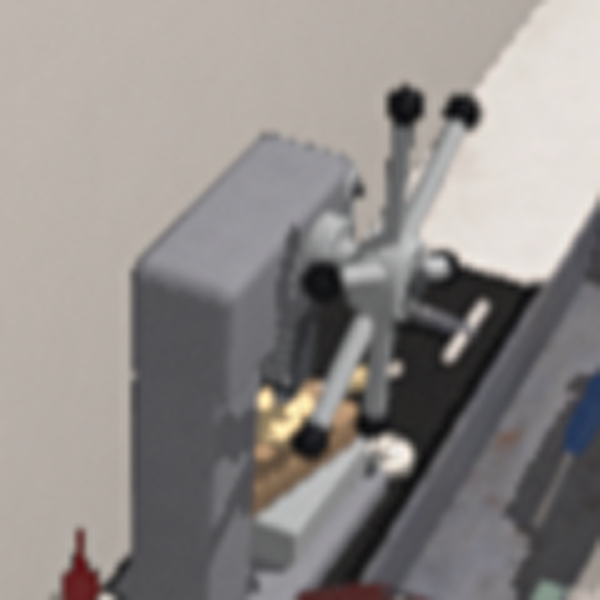

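```bash
python3 - <<'E'
from th import *
a=th({0:(405,105),1:(462,111),5:(322,282),4:(311,438)}); t=a+np.pi
print("theta",t,"gap mm",82-24*t)
s=load("scene4.npz")
g=T(p)([[0,-.034,.077],[0,-.034,.077+.082-.024*t]]); print((proj(s,g)-[290,90]+.5)*5-.5)
crop(s,335,150,365,190,14,"pics/n4.png")
S=cloud(s);print('bottle',S[202,307].round(3),S[200,306].round(3))
crop(load("scene4.npz"),285,170,345,250,7,"pics/b4.png")
E
```

```text
theta mod60 [-0.02881847] [-0.   0.1  0.2 -0.2  0.2 -0.2 -0.   0.3]
theta 3.112774184834151 gap mm 7.293419563980379
[[283.47926384 406.11459806]
 [284.36222887 394.63289271]]
bottle [0.634 0.18  0.101] [0.633 0.184 0.11 ]
```

View pics/n4.png

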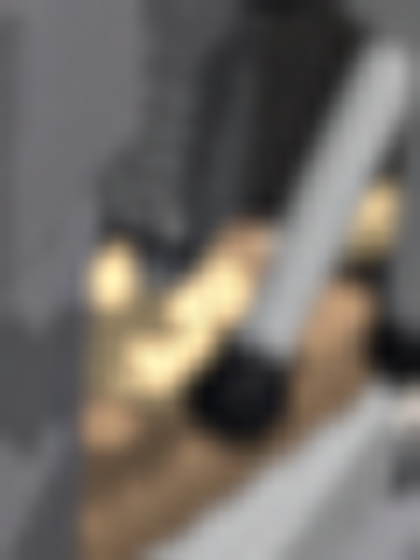

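View pics/b4.png

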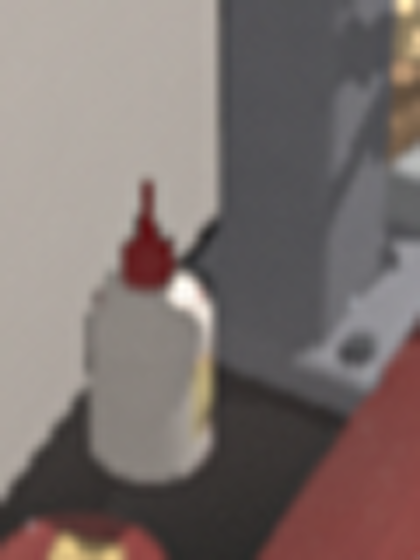

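```bash
python3 - <<'E'
from cell import *
manip.job_done(); print(get_clock(),get_wrist_force())
E
```

```text
the job is handed in; nothing more can be done
the job is handed in; nothing more can be done
```

I brought the ram down to about 7 mm above the gear and handed the job in at about 13.4 s. I turned the star wheel with two pushes on its spokes from above, top going right, using the closed fingers. The arm then backed off clear of everything.

- **Wheel and gap:** fitting the ball positions in the last picture gives a wheel turn of about 3.11 rad, up from 0.72 at the start. That puts the gap at about 7.3 mm, inside the 0 to 11.5 mm allowed.
- **Ram nose:** in the enlarged picture it shows within about a pixel of where that turn should put it.
- **Gear and bottle:** in the scene picture the gear lies flat under the ram and the bottle stands upright where it was. I judged the gear by eye and did not measure its position separately.
- **Forces:** wrist force readings stayed below about 2 N. They were close to noise level, so they don't show how hard the fingers pushed on the wheel.

None of the checks failed or disagreed. The hand-in gave no verdict.

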